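# Ready a soldering stand with a fresh tip-cleaning block and scan its flux tin

### The arm

A 6-joint arm with a two-finger parallel gripper is mounted at the origin on the work surface. World frame = base frame: x ahead of the robot, y to its left, z up, the work surface at z = 0. Lengths are in m, angles in rad, forces in N, time in s.
With the tool pointing down it reaches from about 0.35 to 0.975 m from the base axis. Payload 4.9 kg.
Tool frame: the origin (TCP) lies at the very end of the fingers, on their centre line; the grasp point (between the pads) lies 19 mm behind it; z points along the fingers, y is the line along which they close (so a half turn about z gives the same grasp; the last joint's range is limited). The gripper opens to 85 mm and grips with 20 to 120 N. Pads are 22 mm wide; open, the fingers measure 114 mm over their backs; the gripper's body (76 mm by 85 mm) begins 54 mm behind the grasp point. The pads swing forward as they close: fully open they stand 13 mm farther back than shut.
Start: joints at [-1.307, 0.053, 1.613, -0, 1.476, -0.119], TCP at [0.233, -0.58, 0.205] pointing down, gripper open.
Joint ranges: [-3.01, 3.01], [-1.01, 2.22], [0.06, 2.58], [-1.02, 4.17], [0.09, 2.62], [-3.14, 3.14]. Speed limits (rad/s): [2.57, 2.57, 3.14, 3.14, 3.14, 3.14].

### API

Orientations are given as a rotation vector (axis times angle).
In Python, from station import get_obs, get_image, get_calibration, finish_job gives the robot as it stands.
- The arm moves only by the tool servo_tool, never from a script. Its argument "increments" is a list of rows, each a list of 5 numbers: the opening, from 0 (shut) to 1 (fully open), then the shift along the tool's x, y, z in mm, then the turn about the tool's z in degrees. In form: [[jaw, tx, ty, tz, spin], ...]. A call has 1 to 12 rows; each row shifts and turns the commanded pose from where the row before left it, along the tool's axes as they then stand; what a row does not reach is not made up. A row lasts 1/8 s, in which the tool goes at most 62.5 mm and 10.7 degrees, less where a joint would pass 70% of its speed; a pose out of reach is approached as far as the arm can. A call is refused whole if a number of a shift passes 62.5 or a number of a turn 10.7, either way. A call with a gripper value outside its range is refused whole. The fingers move at their own pace and stop on an object; "force" is the grip in N (left out, the last holds). Time passes only in rows, so rows that do not move let the fingers close. It gives the time, the measured TCP pose, the force, the opening and the grip force at its end, in the units of the state.
- get_obs(): the state, without advancing time (a new reading comes with each control period).
- get_image(name): name is "scene" or "top"; returns the picture (384x512x3 uint8, red, green, blue); there is no depth.
- get_calibration(name): a dict with "fx", "fy", "cx", "cy" (pixels), "R" (3x3) and "t" (3): a world point X has camera coordinates R X + t. Camera axes: x right, y down, z forward; pixel columns grow to the right and rows downward; lengths in m; the calibration is good to about 2 mm. A picture is of the moment at which its call begins. get_calibration takes no time and is no camera call.
- finish_job(): hands the job in; it is judged then, once.
The state is a dict: "t": time; "q": joint angles; "dq": joint speeds; "effort": joint torques, N m; "tool_pos": TCP position; "tool_rot": TCP orientation; "contact_force": force on the tool from outside, world axes, zero at the start; "wrist_torque": the same for the moment, N m; "opening": finger opening in m; "grip_force": force on a finger pad.
Only numpy, scipy, OpenCV 4.12 (cv2) and the standard library are available. Lean on these libraries where they do the work, as an engineer would, in place of code of your own. Each camera call takes 0.05 s, during which the arm holds its last target. There are 200 camera calls.

### The job

Get this stained-glass soldering station ready: first lift the worn brown tip-cleaning block out of the red stand and leave it in the empty white tray beside the cork board. Then take the fresh block, which lies on its side on the cork, and seat it fully home in the stand's square pocket with its white face up. Finally stand the blue flux tin on the middle of the scanner's round pad with its yellow stripe facing the scanner window squarely, keeping the tin upright throughout and leaving the glass panel, spools and bottle where they are.

Things in the scene. Friction and masses are not known exactly. Their poses are not given: they have to be found in the camera images.
- stand: Red soldering stand, fixed: base 130 (its x) x 200 (its y) x 24 mm high, origin at the centre of its underside, z up. The square pocket (point stand_pocket) is in its -y half; a 90 x 20 mm tip groove runs along x at y = +15 mm; from y = +55 mm on rises a steel coil with a blue-handled iron leaning away to +y, up to 190 mm high.
- stand_pocket (a point): Centre of the floor of the stand's square pocket, at (0, -45, 8) mm in the stand's frame. The pocket is 52 x 52 mm, 16 mm deep, with sides parallel to the stand's x and y; its chamfered rim is level with the stand's top, 24 mm above the table. Axes as the stand's.
- used_block: Worn tip-cleaning block, loose, about 90 g, 46 x 46 x 36 mm, black holder with a scorched brown face on top. Origin at the centre of the underside, z out of the brown face. At the start it sits in the stand's pocket, brown face up, sides parallel to the pocket's, standing 20 mm proud of the stand's top.
- fresh_block: Fresh block, loose, about 90 g: 46 x 46 mm, 36 mm from black base to white face. Origin: centre of the base; z points out of the white face (at z = +36 mm), x, y along the 46 mm edges. It starts on its side on the cork, 46 mm tall, x straight down, y and z level, white face turned away from the robot or to either side (up to 110 degrees from straight ahead). Fits the pocket in any of four yaws.
- tray: White plastic discard tray, fixed, empty at the start: 180 (its x) x 150 (its y) x 24 mm high, walls and floor 4 mm thick. Origin at the centre of its underside, z up.
- scanner: Grey scanner, fixed: housing 50 x 90 x 75 mm high with origin at the centre of the housing's underside, z up. Its dark red window is on its -x face. In front of it, at x = -95 mm, is its round black pad.
- scan_pad (a point): Centre of the top of the scanner's round pad (80 mm across, 3 mm high), at (-95, 0, 3) mm in the scanner's frame. Axes as the scanner's: the window is 69 mm away along +x.
- scan_window (a point): Centre of the scanner's window, at (-26, 0, 44) mm in the scanner's frame.
- flux_tin: Blue flux tin with bare aluminium lid, loose, about 220 g, upright: 58 mm diameter, 75 mm high. Origin at the centre of its underside, z up. A yellow stripe, 14 mm wide, runs up its +x side and on across the lid from the centre to that side.
- tin_stripe (a point): Middle of the yellow stripe on the tin's side, at (29, 0, 37.5) mm in the tin's frame.
- cork_board: Cork work board, fixed, 220 (x) x 320 (y) x 4 mm thick, centred 450 mm ahead of the robot. Origin at the centre of its underside.
- glass_panel: Finished red and pink glass panel with metal edges, loose, 54 x 65 x 6 mm, flat on the cork, to be left alone. Origin at the centre of its underside.
- solder_spool: Solder spool, white rims, loose, 52 mm diameter, 45 mm high, to be left alone. Origin at the centre of its underside.
- copper_spool: Copper wire spool, red rims, loose, 52 mm diameter, 45 mm high, to be left alone. Origin at the centre of its underside.
- oil_bottle: White bottle with yellow label and black cap, loose, 60 mm diameter, 150 mm high, to be left alone. Origin at the centre of its underside.
Things that resemble listed ones, but are neither listed nor needed, are in the scene too. What is shaped like the flux_tin but purple is not meant.

How it is judged:
By the outcome, as a careful person would: the job done as asked, in the order asked, and still so for the second after the job is handed in, with the robot touching nothing.
It also fails if it takes over 72 s, if anything falls off the work surface, if the arm or the gripper's body presses on something with over 40 N, if the wrist force passes 120 N, or if a joint passes its speed limit or range.

## Working session

There is one attempt and no reset: what is moved stays moved. The work goes in short steps, Python scripts to look and compute and a tool call to move; the robot and the scene stay as the last step left them, time stands still between calls to the robot, and variables do not carry over. Pictures are saved under pics/ and viewed, at most 10 in all, crops included, and the job is handed in when it is done.

Besides the shell and the picture viewer there is one more tool, called after "Emit:" in YAML: its name, and indented under it one key for each argument. servo_tool: Moves the arm, as the interface text tells. Its arguments: {"type":"object","properties":{"increments":{"type":"array"},"force":{"type":"number"}},"required":["increments"]}

```bash
mkdir -p pics; ls
python3 - <<'E'
from station import *
import cv2
for n in("scene","top"):
    cv2.imwrite(f"pics/{n}0.png",cv2.resize(get_image(n)[:,:,::-1],(800,600),interpolation=cv2.INTER_CUBIC))
    c=get_calibration(n);print(n,c)
o=get_obs();print(o)
E
```

```text
pics
scene {'fx': 421.79989021843215, 'fy': 421.79989021843215, 'cx': 258.6845073921099, 'cy': 185.8271896297267, 'R': array([[-0.15195943,  0.98819372, -0.01953211],
       [ 0.72464663,  0.09795   , -0.68212394],
       [-0.67215742, -0.11780904, -0.73097567]]), 't': array([ 0.05552429, -0.34865654,  1.68837544])}
top {'fx': 406.92480315630934, 'fy': 406.92480315630934, 'cx': 258.3018605075776, 'cy': 186.56035050352114, 'R': array([[ 0.00116788, -0.99996356,  0.00845623],
       [-0.99509453, -0.00199862, -0.09890844],
       [ 0.09892174, -0.00829924, -0.99506061]]), 't': array([0.03754494, 0.53578428, 1.11289163])}
{'t': 0.1, 'q': array([-1.30700593e+00,  5.33047494e-02,  1.61416672e+00,  2.83250420e-05,
        1.47600471e+00, -1.18969405e-01]), 'dq': array([-0.00106504, -0.00148041, -0.0030317 , -0.00112417,  0.00103097,
        0.00123537]), 'effort': array([-9.29506882e-06, -3.94901204e+01, -3.71363997e+01, -1.30804701e-04,
        3.91917667e-03, -7.97031987e-06]), 'tool_pos': array([ 0.23329008, -0.57916175,  0.2033714 ]), 'tool_rot': array([-3.08239014e+00, -5.97212324e-01,  1.69774658e-04]), 'contact_force': array([ 0.88518687, -0.20135098,  0.77736069]), 'wrist_torque': array([ 0.03817314, -0.10002261,  0.02198428]), 'grip_force': 0.0, 'opening': 0.08499625932220783}
```

View pics/scene0.png

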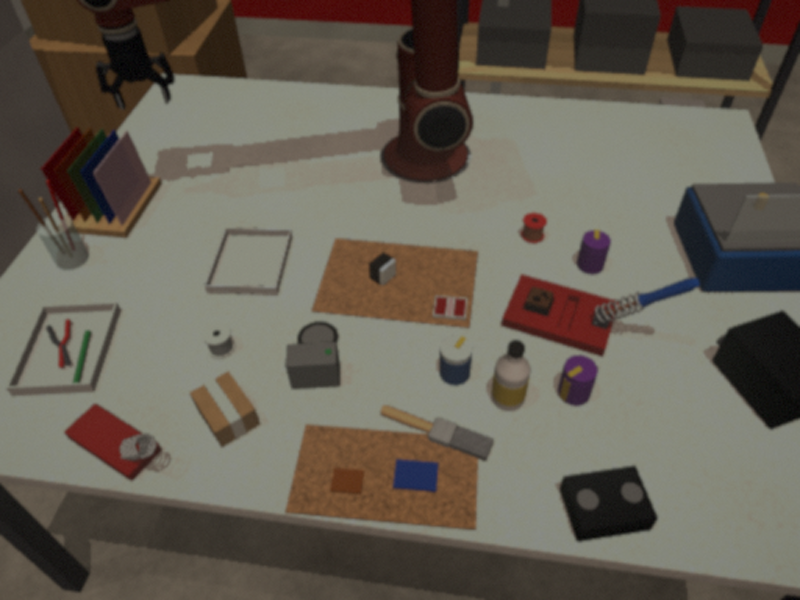

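View pics/top0.png

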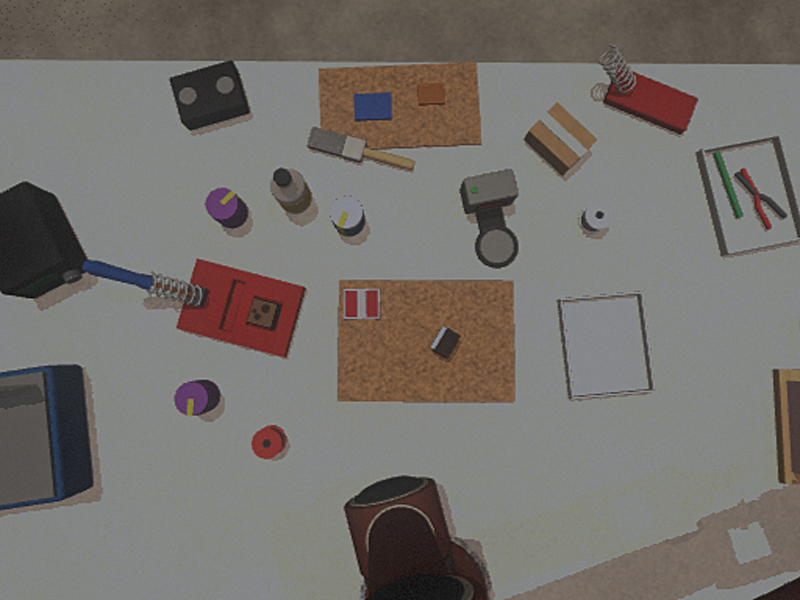

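Candidates (800x600 top view):
- **Block to remove:** the brown one at (263,312) in the red stand. The other red base at (650,100) has no block.
- **Fresh block:** black and white at (445,342).
- **Tin:** the blue one is at (347,215), with purple lookalikes at (226,207) and (196,397).
- **Tray:** the empty one at (605,345), not the tool tray at (750,195).

I choose these by description and check them next in a close crop.

```bash
cat > h.py <<'E'
import numpy as np,cv2
from station import *
K={n:get_calibration(n) for n in("scene","top")}
def ray(n,p):
    c=K[n];d=c["R"].T@np.array([(p[0]-c["cx"])/c["fx"],(p[1]-c["cy"])/c["fy"],1]);return -c["R"].T@c["t"],d/np.linalg.norm(d)
def onz(n,p,z):
    o,d=ray(n,p);return o+d*(z-o[2])/d[2]
def tri(ps,pt):
    (o1,d1),(o2,d2)=ray("scene",ps),ray("top",pt)
    s=np.linalg.lstsq(np.c_[d1,-d2],o2-o1,rcond=None)[0]
    a,b=o1+s[0]*d1,o2+s[1]*d2;return (a+b)/2,np.linalg.norm(a-b)
def proj(n,X):
    c=K[n];v=c["R"]@np.array(X)+c["t"];return np.array([c["fx"]*v[0]/v[2]+c["cx"],c["fy"]*v[1]/v[2]+c["cy"]])
def crop(im,u,v,w,h,s):
    t=cv2.convertScaleAbs(im[v:v+h,u:u+w,::-1],alpha=1.5);return cv2.resize(t,(w*s,h*s),interpolation=cv2.INTER_NEAREST)
E
python3 - <<'E'
from h import *
T,S=get_image("top"),get_image("scene");np.save("T.npy",T);np.save("S.npy",S)
L=[(T,115,160,88,66,3),(T,265,195,44,33,6),(T,200,117,44,33,6),(T,290,105,66,66,3),(S,315,170,88,66,3),(S,225,155,44,33,6),(S,270,205,44,44,6),(S,175,195,66,66,3),(T,350,180,66,66,3)]
can=np.zeros((600,800,3),np.uint8)
for i,a in enumerate(L):
    c=crop(*a)[:198];y,x=i//3*200,i%3*266;can[y:y+c.shape[0],x:x+c.shape[1]]=c
cv2.imwrite("pics/crops.png",can)
E
```

```text
(no output)
```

View pics/crops.png

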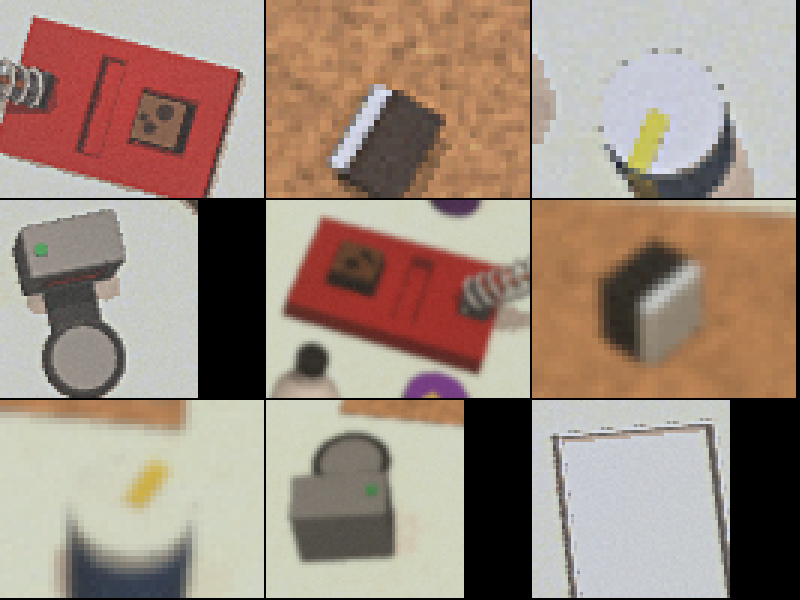

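```bash
cat > m.py <<'E'
from h import *
def comp(im,lo,hi,roi,k=0):
    u,v,w,h=roi;hsv=cv2.cvtColor(im,cv2.COLOR_RGB2HSV);m=cv2.inRange(hsv,lo,hi);z=np.zeros_like(m);z[v:v+h,u:u+w]=m[v:v+h,u:u+w]
    if k: z=cv2.morphologyEx(z,cv2.MORPH_CLOSE,np.ones((k,k)))
    n,l,s,c=cv2.connectedComponentsWithStats(z);i=1+np.argmax(s[1:,4]);return (l==i).astype(np.uint8),c[i],s[i]
def rect(n,m,z):
    c=max(cv2.findContours(m,0,cv2.CHAIN_APPROX_NONE)[0],key=cv2.contourArea)[:,0]
    P=np.array([onz(n,p,z)[:2]*1000 for p in c],np.float32);r=cv2.minAreaRect(P);b=cv2.boxPoints(r)
    e=b[1]-b[0];return np.round(r[0],1),np.round(r[1],1),round(float(np.degrees(np.arctan2(e[1],e[0])))%90,1)
E
python3 - <<'E'
from m import *
T,S=np.load("T.npy"),np.load("S.npy")
H=lambda I,u,v:cv2.cvtColor(I[v:v+1,u:u+1],cv2.COLOR_RGB2HSV)[0,0]
print("hsv brown",H(T,163,194),H(S,343,188),"red",H(T,150,180),H(T,130,203),H(T,190,183+3),"white",H(T,279,216),"dark",H(T,288,218),"cork",H(T,270,200),"yellow",H(T,220,139),H(S,294,219),"lid",H(T,215,135),"blue",H(T,232,143),"table",H(T,205,120),"hous",H(T,315,115),"pad",H(T,318,158),"ring",H(T,307,162),"tray wall",H(T,353,210),"hS",H(S,200,225),"lidS",H(S,291,222),"blueS",H(S,291,238))
for n,I,r,b in(("top",T,(115,160,88,66),(157,188,24,24)),("scene",S,(315,170,88,66),(335,180,24,20))):
    m,c,s=comp(I,(0,150,90),(6,255,255),r,5);print(n,"stand",rect(n,m,.024),c,s)
    m,c,s=comp(I,(7,70,50),(18,200,200),b,5);print(n,"brown",rect(n,m,.044),c,s)
m,c,s=comp(T,(0,0,0),(179,110,75),(270,202,30,35));print("dark",rect("top",m,.05),c,s)
m,c,s=comp(T,(0,0,110),(179,60,255),(270,202,30,35));print("white",rect("top",m,.05),c,s)
m,c,s=comp(T,(22,90,90),(35,255,255),(200,117,44,45));print("stripe",rect("top",m,.075),c,s)
m,c,s=comp(T,(0,0,60),(179,60,125),(290,145,50,50));print("pad?",rect("top",m,.003),c,s)
m,c,s=comp(T,(0,0,75),(179,60,125),(290,100,50,30));print("house",rect("top",m,.075),c,s)
E
```

```text
hsv brown [11 99 88] [ 12 131  64] red [ 0 94 65] [  1 164 115] [  0 155 115] white [112  30 154] dark [ 6 67 53] cork [ 14 124 132] yellow [ 29 144 133] [ 24 167 136] lid [112  20 143] blue [109  57  49] table [102   9 139] hous [12 26 99] pad [ 17  23 101] ring [15 19 54] tray wall [108   9 137] hS [18 31 83] lidS [ 24  57 135] blueS [108  85  54]
top stand (array([507.8, 331.1]), array([199.1, 128.7]), 75.3) [153.60771825 196.49831398] [ 115  166   79   60 2669]
top brown (array([497.2, 287.5]), array([42.3, 43.1]), 76.1) [167.53361345 199.85714286] [159 191  19  19 238]
scene stand (array([511.5, 331.3]), array([192.8, 124.5]), 75.8) [358.18156425 200.02793296] [ 323  177   67   46 1432]
scene brown (array([500.2, 288.4]), array([43.1, 44.1]), 75.8) [345.13422819 189.90604027] [337 184  17  13 149]
dark (array([443.8, -35.9]), array([29.3, 48. ]), 57.6) [285.82872928 219.41436464] [277 210  18  20 181]
white (array([453.7, -21.6]), array([ 7.5, 41.6]), 58.8) [280.36585366 215.46341463] [276 209  10  14  41]
stripe (array([657.7, 145.9]), array([ 8.5, 27. ]), 64.3) [218.88235294 139.94117647] [216 135   7  11  34]
pad? (array([ 622.6, -132.3]), array([60.6, 61.4]), 89.4) [317.52645503 157.25132275] [307 147  22  22 378]
house (array([ 711.3, -113.6]), array([59.9, 90.4]), 12.2) [314.47482014 118.77697842] [296 108  36  22 556]
```

Run:
```python
from m import *
T,S=np.load("T.npy"),np.load("S.npy")
f=lambda a:np.round(np.array(a)*1000,1)
X,g=tri((345.1,189.9),(167.5,199.9));print("used top",f(X),f(g))
# white-strip top corners in both views (read from crops)
print("fresh upper white edge corners", [ (f(a),f(b)) for a,b in (tri((225+(640-532)/6,155+(295-200)/6),(265+(378-266)/6,195+86/6)),tri((225+(700-532)/6,155+(262-200)/6),(265+(333-266)/6,195+164/6)))])
m,c,s=comp(T,(22,90,90),(35,255,255),(200,117,44,45));
m2,c2,s2=comp(S,(18,110,90),(35,255,255),(270,205,44,30))
for n,mm in(("top",m),("scene",m2)):
    p=np.argwhere(mm)[:,::-1];P=np.array([onz(n,q,.075)[:2]*1000 for q in p]);w,v=np.linalg.eigh(np.cov(P.T));print(n,"stripe mean",P.mean(0).round(1),"dir",np.degrees(np.arctan2(v[1,1],v[0,1])).round(1),np.sqrt(w*12).round(1))
X,g=tri(c2,c);print("stripe tri",f(X),f(g))
# blue body: lower outline for tin centre
for n,I,r in(("top",T,(200,117,50,50)),("scene",S,(270,200,50,60))):
    b,cb,sb=comp(I,(100,60,20),(125,255,90),r);print(n,"blue",cb.round(1),sb)
# lid ellipse in top: hand-read edge pts of crop (532,0) scale 6
E=[(603,115),(612,75),(635,54),(663,49),(692,54),(715,75),(727,105),(715,150),(690,166),(660,174)]
P=np.array([onz("top",(200+(u-532)/6,117+v/6),.075)[:2]*1000 for u,v in E],np.float32);print("lid",cv2.minEnclosingCircle(P),cv2.fitEllipse(P))
m,c,s=comp(T,(0,0,0),(179,255,128),(350,175,80,90),3);print("tray",rect("top",m,.024),s)
m,c,s=comp(T,(0,0,60),(179,60,125),(290,145,50,50));m2,c2,s2=comp(S,(0,0,60),(40,60,110),(188,203,30,14));print(c2,s2,f(tri(c2,c)[0]),"pad scene",rect("scene",m2,.003))
m,c,s=comp(T,(0,0,85),(179,60,125),(290,100,50,30));print("house",rect("top",m,.075),s)
m2,c2,s2=comp(S,(0,0,70),(40,60,110),(180,218,45,20));print("houseS",rect("scene",m2,.075),s2)
```

```text
used top [497.  288.5  39.9] 0.3
fresh upper white edge corners [(array([471.1, -31.6,  54.3]), np.float64(2.6)), (array([435.5,  -8.6,  47.4]), np.float64(3.4))]
top stripe mean [657.6 145.7] dir 157.6 [ 9.3 28.4]
scene stripe mean [657.9 146.3] dir 159.1 [ 7.8 22.7]
stripe tri [657.6 146.   74.6] 0.5
top blue [214. 144.] [214 144   1   1   1]
scene blue [290.9 238.5] [283 232  17  13 168]
lid ((670.1443481445312, 137.18145751953125), 29.269412994384766) ((670.1616821289062, 137.1024627685547), (56.09593963623047, 57.9830436706543), 117.9710693359375)
tray (array([ 440.4, -322.1]), array([184.9, 157.6]), 5.3) [356 186  64  71 803]
[203.29126214 211.63592233] [190 205  27  12 206] [ 621.  -130.1   15.6] pad scene (array([ 606.3, -134. ]), array([43.8, 80.2]), 7.8)
house (array([ 715.8, -112.6]), array([50.8, 90.4]), 12.2) [296 108  36  22 530]
houseS (array([ 723.6, -106.7]), array([65.5, 99.1]), 7.9) [182 218  36  20 488]
```

Crops confirm the choices:
- The brown block is in the red stand.
- The fresh block's white face points up-left in the top view.
- The blue tin has a pale lid.

Two-view heights are about 40, 50 and 75 mm, which agrees with the text. First I move over the stand.

Emit:
servo_tool:
  increments:
    - [0.8, 35.5, -44, 0, 0]
    - [0.8, 35.5, -44, 0, 0]
    - [0.8, 35.5, -44, 0, 0]
    - [0.8, 35.5, -44, 0, 0]
    - [0.8, 35.5, -44, 0, 0]
    - [0.8, 35.5, -44, 0, 0]
    - [0.8, 35.5, -44, 0, 0]
    - [0.8, 35.5, -44, 0, 0]
    - [0.8, 35.5, -44, 0, 0]
    - [0.8, 35.5, -44, 0, 0]
    - [0.8, 35.5, -44, 0, 0]
    - [0.8, 35.5, -44, 0, 0]
  force: 40

```text
t: 1.7
tool_pos: [0.4316, 0.0711, 0.2046]
tool_rot: [3.084, 0.598, 0.001]
contact_force: [0.2, -0.8, 0.0]
opening: 0.0686
grip_force: 0.0
```

Emit:
servo_tool:
  increments:
    - [0.8, 35.5, -44, 0, 0]
    - [0.8, 35.5, -44, 0, 0]
    - [0.8, 35.5, -44, 0, 0]
    - [0.8, 35.5, -44, 0, 0]
    - [0.8, 0, 0, 15, -10.7]
    - [0.8, 0, 0, 15, -10.7]
    - [0.8, 0, 0, 15, -10.7]
    - [0.8, 0, 0, 15, -10.7]
    - [0.8, 0, 0, 15, -10.7]
    - [0.8, 0, 0, 0, 0]
    - [0.8, 0, 0, 0, 0]

```text
t: 3.08
tool_pos: [0.4976, 0.2856, 0.1301]
tool_rot: [2.488, 1.919, 0.001]
contact_force: [0.0, 0.9, 0.1]
opening: 0.0685
grip_force: 0.0
```

Emit:
servo_tool:
  increments:
    - [0.8, 2.3, -0.6, 35, 0.0]
    - [0.8, 0, 0, 35, 0]
    - [0.8, 0, 0, 22, 0]
    - [0.8, 0, 0, 12, 0]
    - [0.8, 0, 0, 0, 0]
    - [0.4, 0, 0, 0, 0]
    - [0.4, 0, 0, 0, 0]
    - [0.4, 0, 0, 0, 0]
    - [0.4, 0, 0, 0, 0]

```text
t: 4.2
tool_pos: [0.4976, 0.2879, 0.0259]
tool_rot: [2.485, 1.922, 0.001]
contact_force: [-0.6, 0.0, 0.9]
opening: 0.0343
grip_force: 0.0
```

Run:
```python
from h import *
T,S=get_image("top"),get_image("scene")
can=np.vstack([crop(S,300,140,130,72,4),crop(T,115,160,130,72,4)]);cv2.imwrite("pics/g1.png",can)
o=get_obs();print(o["opening"],o["grip_force"],o["tool_pos"])
```

```text
0.03429610533960821 0.0 [0.49740256 0.2878654  0.02562502]
```

View pics/g1.png

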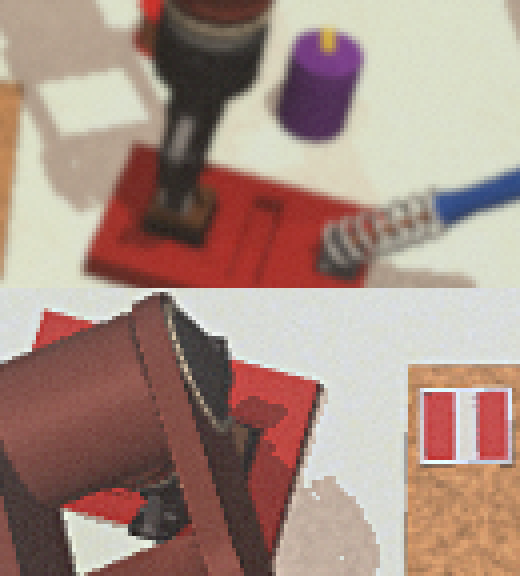

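Run:
```python
from h import *
n=np.array([.968,-.25])
for d in (17,20,-17,23,30):
  for z in(26,35,44,50):
    p=np.array([.4975,.288])+d/1000*n
    print(d,z,((proj("scene",[*p,z/1000])-[300,140])*4).round())
S=get_image("scene");im=cv2.convertScaleAbs(S[170:210,320:372,::-1],alpha=2);cv2.imwrite("pics/g2.png",cv2.resize(im,None,fx=14,fy=14,interpolation=cv2.INTER_CUBIC))
```

```text
17 26 [171. 228.]
17 35 [173. 220.]
17 44 [174. 212.]
17 50 [175. 206.]
20 26 [170. 230.]
20 35 [172. 222.]
20 44 [173. 215.]
20 50 [174. 209.]
-17 26 [183. 197.]
-17 35 [185. 189.]
-17 44 [186. 181.]
-17 50 [187. 176.]
23 26 [169. 233.]
23 35 [171. 225.]
23 44 [172. 217.]
23 50 [173. 212.]
30 26 [167. 239.]
30 35 [168. 232.]
30 44 [170. 224.]
30 50 [171. 218.]
```

View pics/g2.png

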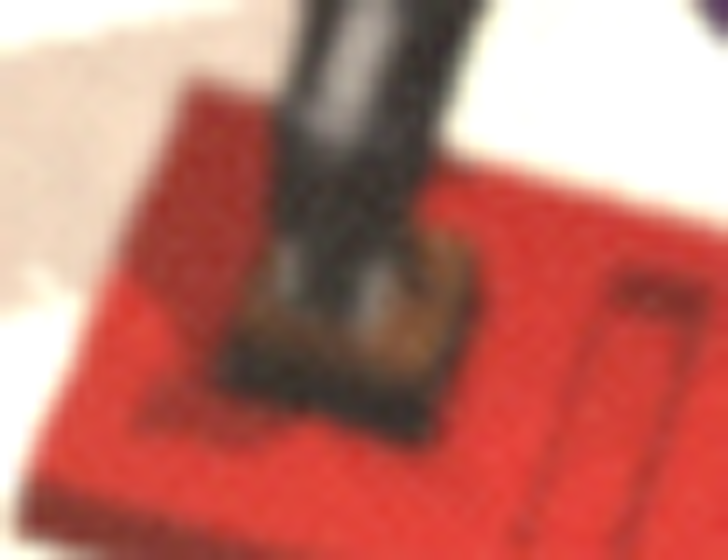

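The picture shows the fingers closed above the brown face, with the tip near (345,193) in the scene view. I reopen and go lower, watching the force.

Emit:
servo_tool:
  increments:
    - [0.8, 0, 0, -4, 0]
    - [0.8, 0, 0, 0, 0]
    - [0.8, 0, 0, 0, 0]
    - [0.8, 0, 0, 4, 0]
    - [0.8, 0, 0, 3, 0]
    - [0.8, 0, 0, 3, 0]
    - [0.8, 0, 0, 2, 0]
    - [0.8, 0, 0, 0, 0]

```text
t: 5.35
tool_pos: [0.4972, 0.2878, 0.0172]
tool_rot: [-2.485, -1.922, 0.001]
contact_force: [1.2, -0.4, 1.0]
opening: 0.0683
grip_force: 0.0
```

Emit:
servo_tool:
  increments:
    - [0.4, 0, 0, 0, 0]
    - [0.4, 0, 0, 0, 0]
    - [0.4, 0, 0, 0, 0]
    - [0.4, 0, 0, 0, 0]

```text
t: 5.85
tool_pos: [0.4974, 0.2878, 0.0175]
tool_rot: [-2.485, -1.922, -0.0]
contact_force: [-0.1, 0.0, 1.0]
opening: 0.0345
grip_force: 0.0
```

Emit:
servo_tool:
  increments:
    - [0.8, 0, 0, 0, 0]
    - [0.8, 0, 0, 0, 0]
    - [0.8, 0, 0, 2, 0]
    - [0.8, 0, 0, 3, 0]
    - [0.8, 0, 0, 2, 0]
    - [0.8, 0, 0, 0, 0]

```text
t: 6.6
tool_pos: [0.4971, 0.2877, 0.0101]
tool_rot: [-2.485, -1.922, 0.001]
contact_force: [-0.9, -0.6, 0.7]
opening: 0.069
grip_force: 0.0
```

Emit:
servo_tool:
  increments:
    - [0.4, 0, 0, 0, 0]
    - [0.4, 0, 0, 0, 0]
    - [0.4, 0, 0, 0, 0]
    - [0.4, 0, 0, 0, 0]

```text
t: 7.1
tool_pos: [0.4979, 0.288, 0.011]
tool_rot: [2.485, 1.922, 0.002]
contact_force: [0.9, 0.5, 2.3]
opening: 0.0443
grip_force: 41.1
```

Emit:
servo_tool:
  increments:
    - [0.7, 0, 0, 0, 0]
    - [0.7, 0, 0, 0, 0]
    - [0.7, 0, 0, 4, 0]
    - [0.7, 0, 0, 4, 0]
    - [0.7, 0, 0, 0, 0]
    - [0.4, 0, 0, 0, 0]
    - [0.4, 0, 0, 0, 0]
    - [0.4, 0, 0, 0, 0]
    - [0.4, 0, 0, 0, 0]

```text
t: 8.22
tool_pos: [0.4975, 0.2879, 0.0026]
tool_rot: [2.485, 1.922, 0.001]
contact_force: [-0.7, 0.2, 1.0]
opening: 0.045
grip_force: 42.2
```

Emit:
servo_tool:
  increments:
    - [0.4, 0, 0, -5, 0]
    - [0.4, 0, 0, -10, 0]
    - [0.4, 0, 0, -20, 0]
    - [0.4, 0, 0, -40, 0]
    - [0.4, 0, 0, -40, 0]
    - [0.4, 0, 0, 0, 0]

```text
t: 8.98
tool_pos: [0.5007, 0.2893, 0.124]
tool_rot: [2.483, 1.92, 0.016]
contact_force: [-0.2, -0.4, -1.2]
opening: 0.0447
grip_force: 42.2
```

Run:
```python
from h import *
S=get_image("scene");T=get_image("top");im=np.hstack([crop(S,290,110,110,150,4),crop(T,110,130,90,150,4)]);cv2.imwrite("pics/g3.png",im)
o=get_obs();print(o["opening"],o["grip_force"],o["tool_pos"],o["q"].round(2))
for z in(.135,.115,.099,.08): print(z,((proj("scene",[.4975,.288,z])-[290,110])*4).round())
```

```text
0.04498956988312706 42.19595968723297 [0.49773824 0.28800372 0.11871967] [0.4  0.   1.81 0.   1.33 0.65]
0.135 [237. 231.]
0.115 [233. 251.]
0.099 [230. 266.]
0.08 [226. 284.]
```

View pics/g3.png

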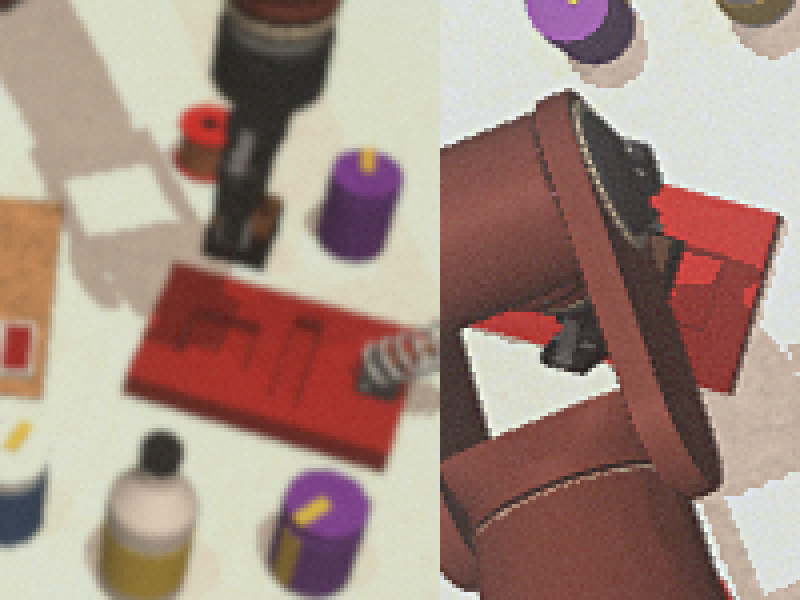

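The block is out and held, and the pocket at (225,350) in the left crop is empty. Next it goes to the tray.

Emit:
servo_tool:
  increments:
    - [0.4, -25, 4, 0, 0]
    - [0.4, -50, 8, 0, 0]
    - [0.4, -55, 9, 0, 0]
    - [0.4, -55, 9, 0, 0]
    - [0.4, -55, 9, 0, 0]
    - [0.4, -55, 9, 0, 0]
    - [0.4, -55, 9, 0, 0]
    - [0.4, -55, 9, 0, 0]
    - [0.4, -55, 9, 0, 0]
    - [0.4, -55, 9, 0, 0]
    - [0.4, -50, 9, 0, 0]
    - [0.4, -39, 6, 0, 0]

```text
t: 10.58
tool_pos: [0.4398, -0.3228, 0.1156]
tool_rot: [-2.484, -1.918, 0.001]
contact_force: [0.5, -0.3, -0.7]
opening: 0.0448
grip_force: 42.2
```

Emit:
servo_tool:
  increments:
    - [0.4, 0, 0, 40, 0]
    - [0.4, 0, 0, 40, 0]
    - [0.4, 0, 0, 22, 0]
    - [0.4, 0, 0, 10, 0]
    - [0.4, 0, 0, 3, 0]
    - [0.4, 0, 0, 0, 0]

```text
t: 11.32
tool_pos: [0.4417, -0.322, 0.0032]
tool_rot: [2.484, 1.921, 0.0]
contact_force: [0.1, -0.3, 0.4]
opening: 0.0446
grip_force: 42.1
```

Emit:
servo_tool:
  increments:
    - [0.4, 0, 0, 2, 0]
    - [0.4, 0, 0, 2, 0]
    - [0.4, 0, 0, 0, 0]

```text
t: 11.7
tool_pos: [0.4413, -0.3217, -0.0014]
tool_rot: [2.485, 1.922, 0.0]
contact_force: [1.2, -0.5, -1.5]
opening: 0.0445
grip_force: 42.2
```

Emit:
servo_tool:
  increments:
    - [0.7, 0, 0, 0, 0]
    - [0.7, 0, 0, 0, 0]
    - [0.7, 0, 0, 0, 0]
    - [0.7, 0, 0, -25, 0]
    - [0.7, 0, 0, -40, 0]
    - [0.7, 0, 0, -40, 0]
    - [0.7, 0, 0, 0, 0]

```text
t: 12.58
tool_pos: [0.4436, -0.3238, 0.1082]
tool_rot: [2.478, 1.917, 0.002]
contact_force: [-0.4, -0.5, -0.6]
opening: 0.06
grip_force: 0.0
```

Emit:
servo_tool:
  increments:
    - [0, 46, -8, 0, 0]
    - [0, 46, -8, 0, 0]
    - [0, 46, -8, 0, 0]
    - [0, 46, -8, 0, 0]
    - [0, 46, -8, 0, 0]
    - [0, 46, -8, 0, 0]
    - [0, 46, -7.5, 0, 0]
    - [0, 0, 0, 0, 8.6]
    - [0, 0, 0, 0, 8.6]
    - [0, 0, 0, 0, 0]
    - [0, 0, 0, 0, 0]

```text
t: 13.95
tool_pos: [0.4681, 0.0039, 0.1028]
tool_rot: [-2.743, -1.531, 0.001]
contact_force: [0.0, 0.6, -0.3]
opening: 0.0001
grip_force: 0.0
```

Run:
```python
from h import *
S=get_image("scene");T=get_image("top");np.save("S2.npy",S);np.save("T2.npy",T);cv2.imwrite("pics/g4.png",np.hstack([crop(S,215,110,65,85,6),crop(S,130,130,65,85,6)]))
o=get_obs();P=o["tool_pos"];print(o["opening"],P,o["tool_rot"])
for z in(0,.02,.04): print(z,((proj("scene",[P[0],P[1],P[2]+z])-[215,110])*6).round())
```

```text
-0.00018026128149648533 [0.46835077 0.00381177 0.10315515] [-2.74360151e+00 -1.52966761e+00  6.65534121e-04]
0 [235. 300.]
0.02 [234. 272.]
0.04 [233. 242.]
```

View pics/g4.png

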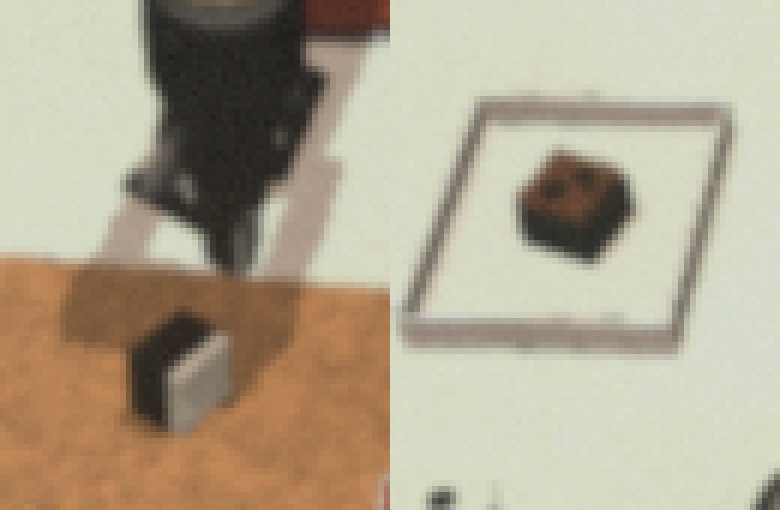

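The used block sits flat in the tray. The closed fingertip is about 18 mm higher than the reported TCP. To bring the fresh block's white face up, I tip it by pushing high on that face along an arc.

Emit:
servo_tool:
  increments:
    - [0, 0, 0, 35, 0]
    - [0, 0, 0, 30, 0]
    - [0, 0, 0, 18, 0]
    - [0, -6, 0, 0, 0]
    - [0, -4, 0, 0, 0]
    - [0, 0, 0, 0, 0]

```text
t: 14.8
tool_pos: [0.4642, -0.0051, 0.0218]
tool_rot: [2.744, 1.527, 0.003]
contact_force: [0.4, -0.3, 0.4]
opening: -0.0
grip_force: 0.0
```

Emit:
servo_tool:
  increments:
    - [0, -2, 0, 0, 0]
    - [0, -2, 0, 0, 0]
    - [0, 0, 0, 0, 0]

```text
t: 15.18
tool_pos: [0.4615, -0.0081, 0.0209]
tool_rot: [2.744, 1.528, 0.001]
contact_force: [0.9, 0.2, 1.0]
opening: 0.0002
grip_force: 0.4
```

Emit:
servo_tool:
  increments:
    - [0, -4, 0, -2.5, 0]
    - [0, -3.4, 0, -2.8, 0]
    - [0, -3.7, 0, -2.5, 0]
    - [0, -3.8, 0, -2.2, 0]
    - [0, -4, 0, -1.6, 0]
    - [0, -4, 0, -1.4, 0]
    - [0, -4.2, 0, -1, 0]
    - [0, -4.2, 0, -0.8, 0]
    - [0, 0, 0, 0, 0]

```text
t: 16.3
tool_pos: [0.4446, -0.0348, 0.0353]
tool_rot: [2.745, 1.528, 0.0]
contact_force: [0.2, 0.3, -0.3]
opening: 0.0004
grip_force: 0.0
```

Run:
```python
from h import *
S=get_image("scene");T=get_image("top");cv2.imwrite("pics/g5.png",np.hstack([crop(S,215,130,65,65,6),crop(T,260,190,65,65,6)]))
P=get_obs()["tool_pos"];print(P)
```

```text
[ 0.44467094 -0.03457052  0.03527697]
```

View pics/g5.png

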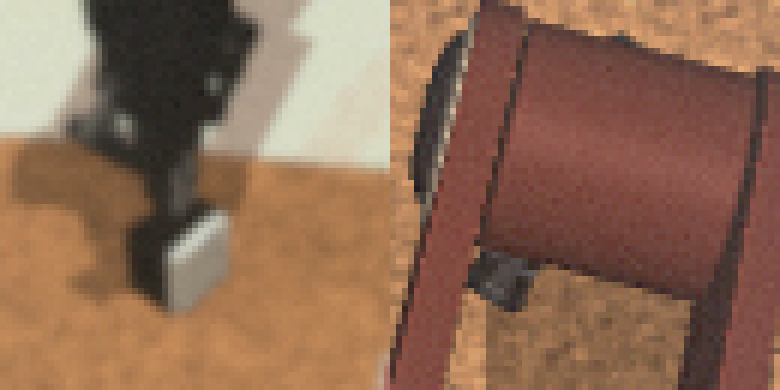

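The finger slipped over the top and the block stayed put at about (247,173) in the scene view. I retry lower, touching first and lifting after.

Emit:
servo_tool:
  increments:
    - [0, 12, 0, -5, 0]
    - [0, 33, 0, 0, 0]
    - [0, 0, 0, 14, 0]
    - [0, 0, 0, 13, 0]
    - [0, -8, 0, 0, 0]
    - [0, -6, 0, 0, 0]
    - [0, -4, 0, 0, 0]
    - [0, -3, 0, 0, 0]
    - [0, 0, 0, 0, 0]

```text
t: 17.52
tool_pos: [0.4575, -0.0145, 0.0136]
tool_rot: [2.744, 1.528, 0.001]
contact_force: [-1.0, 0.1, 0.3]
opening: 0.0003
grip_force: 0.1
```

Emit:
servo_tool:
  increments:
    - [0, -3, 0, -2.5, 0]
    - [0, -3, 0, -2.5, 0]
    - [0, -3.3, 0, -2, 0]
    - [0, -3.3, 0, -2, 0]
    - [0, -3.7, 0, -1.5, 0]
    - [0, -3.7, 0, -1.5, 0]
    - [0, -4, 0, -1, 0]
    - [0, -4, 0, -1, 0]
    - [0, -4, 0, -0.5, 0]
    - [0, -4, 0, 0, 0]
    - [0, 0, 0, 0, 0]

```text
t: 18.9
tool_pos: [0.4382, -0.045, 0.0278]
tool_rot: [-2.745, -1.528, 0.0]
contact_force: [0.0, 0.5, 0.3]
opening: 0.0
grip_force: 0.0
```

Run:
```python
from m import *
S=get_image("scene");np.save("S3.npy",S);P=get_obs()["tool_pos"];print(P)
S2=np.load("S2.npy")
for I in(S2,S):
    m,c,s=comp(I,(0,0,70),(179,70,255),(232,155,35,35));print("white",c.round(1),s)
    m,c,s=comp(I,(0,0,0),(179,255,45),(228,155,40,40));print("dark",c.round(1),s)
```

```text
[ 0.43829155 -0.0448495   0.02775829]
white [247.5 173. ] [243 165  10  17 116]
dark [241.4 169.9] [237 163  12  18  96]
white [234.2 163.6] [232 157   7  13  63]
dark [235.  170.7] [228 166  15  10  66]
```

Emit:
servo_tool:
  increments:
    - [0.7, 0, 0, -40, 0]
    - [0.7, 30, 0, -40, 0]
    - [0.7, 55, -10, 0, 0]
    - [0.7, 55, -10, 0, 0]
    - [0.7, 55, -10, 0, 0]
    - [0.7, 40, -10, 0, 0]

```text
t: 19.7
tool_pos: [0.5287, 0.1784, 0.1078]
tool_rot: [-2.744, -1.531, -0.0]
contact_force: [-0.1, -0.7, 0.5]
opening: 0.0599
grip_force: 0.0
```

Run:
```python
from m import *
S=get_image("scene");T=get_image("top");np.save("S3.npy",S);np.save("T3.npy",T);P=get_obs()["tool_pos"];print(P)
m,c,s=comp(T,(0,0,115),(179,60,255),(262,200,45,60));print("whiteT",c.round(1),s,rect("top",m,.04))
m2,c2,s2=comp(S,(0,0,85),(179,75,255),(222,152,40,30));print("whiteS",c2.round(1),s2,rect("scene",m2,.04))
print(tri(c2,c))
md,cd,sd=comp(T,(0,0,0),(179,110,75),(262,200,45,60));print("darkT",cd.round(1),sd)
```

```text
[0.52875163 0.1794803  0.10783468]
whiteT [299.7 228.3] [291 218  16  21 216] (array([420. , -77.4]), array([42.3, 41.9]), 56.4)
whiteS [232.7 162.8] [224 157  18  13 150] (array([424.7, -76.3]), array([47.6, 48.6]), 63.5)
(array([ 0.41988661, -0.07660537,  0.03489667]), np.float64(0.0019328140967229198))
darkT [295.3 234. ] [289 226  16  14  23]
```

The white face is now up: the top-view mask is a 42x42 mm square at (420,-77), about 40 mm high. Now I regrasp it.

Emit:
servo_tool:
  increments:
    - [0.8, -55, 8.5, 0, 0]
    - [0.8, -55, 8.5, 0, 0]
    - [0.8, -55, 8.5, 0, 0]
    - [0.8, -55, 8.5, 0, 0]
    - [0.8, -55, 8.7, 0, 1]
    - [0.8, 0, 0, 35, 0]
    - [0.8, 0, 0, 35, 0]
    - [0.8, 0, 0, 24, 0]
    - [0.8, 0, 0, 10, 0]
    - [0.8, 0, 0, 4, 0]
    - [0.8, 0, 0, 0, 0]

```text
t: 21.18
tool_pos: [0.4202, -0.0804, 0.0005]
tool_rot: [2.757, 1.504, 0.001]
contact_force: [0.9, 0.3, 0.4]
opening: 0.0685
grip_force: 0.0
```

Emit:
servo_tool:
  increments:
    - [0.4, 0, 0, 0, 0]
    - [0.4, 0, 0, 0, 0]
    - [0.4, 0, 0, 0, 0]
    - [0.4, 0, 0, 0, 0]
    - [0.4, 0, 0, 0, 0]

```text
t: 21.8
tool_pos: [0.4208, -0.0806, 0.001]
tool_rot: [2.756, 1.504, 0.002]
contact_force: [-0.4, -0.5, 7.3]
opening: 0.0454
grip_force: 42.6
```

Emit:
servo_tool:
  increments:
    - [0.4, 0, 0, -15, 0]
    - [0.4, 0, 0, -40, 0]
    - [0.4, 0, 0, -40, 0]
    - [0.4, 49.8, -19.2, -20, 0]
    - [0.4, 49.8, -19.2, 0, 0]
    - [0.4, 49.8, -19.2, 0, 0]
    - [0.4, 49.8, -19.2, 0, 0]
    - [0.4, 49.8, -19.2, 0, 0]
    - [0.4, 49.8, -19.2, 0, 0]
    - [0.4, 49.8, -19, 0, 0]
    - [0.4, 0, 0, 0, -9.1]
    - [0.4, 0, 0, 0, -9.1]

```text
t: 23.3
tool_pos: [0.4949, 0.2863, 0.1148]
tool_rot: [-2.478, -1.93, 0.002]
contact_force: [0.3, -0.3, -0.4]
opening: 0.0448
grip_force: 41.8
```

Emit:
servo_tool:
  increments:
    - [0.4, 0, 0, 20, 0]
    - [0.4, 0, 0, 20, 0]
    - [0.4, 0, 0, 0, 0]
    - [0.4, 0, 0, 0, 0]

```text
t: 23.8
tool_pos: [0.4953, 0.2854, 0.0744]
tool_rot: [-2.486, -1.921, 0.001]
contact_force: [0.6, -0.8, -0.7]
opening: 0.0456
grip_force: 41.8
```

Run:
```python
from m import *
S=get_image("scene");T=get_image("top");o=get_obs();P=o["tool_pos"];r=o["tool_rot"];ph=2*np.arctan2(r[1],r[0]);print(P,np.degrees(ph)%360,o["opening"],o["grip_force"])
zt=P[2]+.041
u,v=proj("scene",[*P[:2],zt]).astype(int);print(u,v)
cv2.imwrite("pics/g6.png",np.hstack([crop(S,u-33,v-40,66,80,6),crop(T,120,150,66,80,6)]))
for a in(-23,23):
  for b in(-23,23):
    q=P[:2]+a/1000*np.array([np.cos(ph),np.sin(ph)])+b/1000*np.array([np.sin(ph),-np.cos(ph)])
    print(a,b,((proj("scene",[*q,zt])-[u-33,v-40])*6).round())
```

```text
[0.49600782 0.28569733 0.07551315] 75.39964890893839 0.044805817450376366 41.827147006988525
347 171
-23 -23 [168. 203.]
-23 23 [142. 264.]
23 -23 [259. 227.]
23 23 [235. 290.]
```

View pics/g6.png

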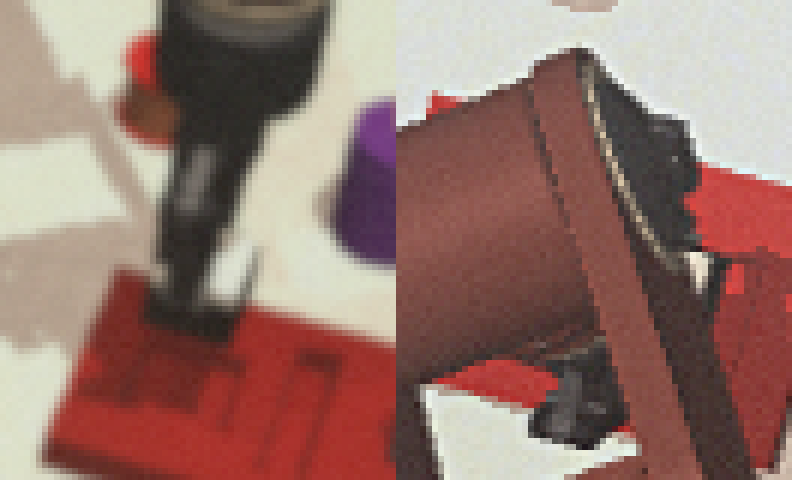

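The block hangs level with the white face up; its right edge is at (250,280) in the left crop. I lower it into the pocket.

Emit:
servo_tool:
  increments:
    - [0.4, 0, 0, 30, 0]
    - [0.4, 0, 0, 18, 0]
    - [0.4, 0, 0, 3, 0]
    - [0.4, 0, 0, 3, 0]
    - [0.4, 0, 0, 3, 0]
    - [0.4, 0, 0, 0, 0]

```text
t: 24.65
tool_pos: [0.4957, 0.2857, 0.0182]
tool_rot: [2.485, 1.922, 0.001]
contact_force: [-0.1, -1.3, -0.6]
opening: 0.0444
grip_force: 41.8
```

Emit:
servo_tool:
  increments:
    - [0.4, 0, 0, 3, 0]
    - [0.4, 0, 0, 3, 0]
    - [0.4, 0, 0, 3, 0]
    - [0.4, 0, 0, 0, 0]

```text
t: 25.15
tool_pos: [0.4951, 0.2854, 0.0083]
tool_rot: [-2.485, -1.922, 0.001]
contact_force: [-0.5, 0.7, -1.4]
opening: 0.0444
grip_force: 41.8
```

Emit:
servo_tool:
  increments:
    - [0.4, 0, 0, 2, 0]
    - [0.4, 0, 0, 2, 0]
    - [0.4, 0, 0, 0, 0]

```text
t: 25.52
tool_pos: [0.4956, 0.2857, 0.0051]
tool_rot: [2.485, 1.922, 0.0]
contact_force: [-1.1, -1.0, 1.9]
opening: 0.0446
grip_force: 42.1
```

Emit:
servo_tool:
  increments:
    - [0.4, 0, 0, 1.5, 0]
    - [0.4, 0, 0, 0, 0]
    - [0.75, 0, 0, 0, 0]
    - [0.75, 0, 0, 0, 0]
    - [0.75, 0, 0, 0, 0]
    - [0.75, 0, 0, -20, 0]
    - [0.9, 0, 0, -40, 0]
    - [0.9, 0, 0, -40, 0]
    - [0.9, -45, 0, 0, 0]
    - [0.9, -45, 0, 0, 0]

```text
t: 26.78
tool_pos: [0.4736, 0.198, 0.106]
tool_rot: [2.482, 1.923, 0.005]
contact_force: [0.6, 0.3, 0.3]
opening: 0.0772
grip_force: 0.0
```

```bash
cat >> m.py <<'E'
def yel(n,roi,N=6,z=.075):
    I=np.mean([get_image(n).astype(float) for _ in range(N)],0);u,v,w,h=roi
    Y=np.clip((I[...,0]+I[...,1])/2-I[...,2]-15,0,None)[v:v+h,u:u+w]
    big=cv2.resize((Y>25).astype(np.uint8),None,fx=1,fy=1);k,l,s,c=cv2.connectedComponentsWithStats(big);i=1+np.argmax(s[1:,4])
    m=cv2.dilate((l==i).astype(np.uint8),np.ones((3,3)));p=np.argwhere(m);W=Y[p[:,0],p[:,1]]
    P=np.array([onz(n,(b+u,a+v),z)[:2]*1000 for a,b in p]);mu=np.average(P,axis=0,weights=W);w_,V=np.linalg.eigh(np.cov(P.T,aweights=W))
    return mu.round(1),np.degrees(np.arctan2(V[1,1],V[0,1])).round(1)%180,np.sqrt(12*w_).round(1),I
E
python3 - <<'E'
from m import *
mu,a,w,T=yel("top",(205,120,35,30));print("stripe top",mu,a,w)
mu,a,w,S=yel("scene",(275,205,35,26));print("stripe scene",mu,a,w)
T,S=T.astype(np.uint8),S.astype(np.uint8);np.save("T4.npy",T);np.save("S4.npy",S);print(get_obs()["tool_pos"])
m,c,s=comp(T,(0,0,115),(179,60,255),(155,185,28,28));print("whiteT",c.round(1),s,rect("top",m,.044))
m2,c2,s2=comp(S,(0,0,85),(179,75,255),(333,178,26,22));print("whiteS",c2.round(1),s2,rect("scene",m2,.044),tri(c2,c))
for z in(.044,.048,.052):print(z,rect("top",m,z)[0],rect("scene",m2,z)[0])
cv2.imwrite("pics/g7.png",np.hstack([crop(T,150,180,50,44,8),crop(T,200,115,50,44,8)]))
E
```

```text
stripe top [657.3 145.7] 157.4 [ 9.6 28.3]
stripe scene [615.1 127. ] 93.9 [13.4 71.9]
[0.47284606 0.19896014 0.10324301]Traceback (most recent call last):
  File "<stdin>", line 5, in <module>
  File "m.py", line 5, in comp
    n,l,s,c=cv2.connectedComponentsWithStats(z);i=1+np.argmax(s[1:,4]);return (l==i).astype(np.uint8),c[i],s[i]
                                                    ~~~~~~~~~^^^^^^^^^
    return _wrapfunc(a, 'argmax', axis=axis, out=out, **kwds)
    return bound(*args, **kwds)
ValueError: attempt to get argmax of an empty sequence
```

Emit:
servo_tool:
  increments:
    - [1, -2, 51.6, 0, 0]
    - [1, -2, 51.6, 0, 0]
    - [1, -2, 51.6, 0, 0]
    - [1, -2, 51.5, 0, 0]
    - [1, 0, 0, 0, -8.9]
    - [1, 0, 0, 0, -8.9]
    - [1, 0, 0, 0, -8.9]
    - [1, 0, 0, 0, -8.9]
    - [1, 0, 0, 0, -9]
    - [1, 0, 0, 0, 0]

```text
t: 28.62
tool_pos: [0.6704, 0.1391, 0.1029]
tool_rot: [-1.572, -2.72, 0.0]
contact_force: [-0.0, -0.4, -0.4]
opening: 0.0855
grip_force: 0.0
```

Run:
```python
from m import *
o=get_obs();print(o["tool_pos"],np.degrees(2*np.arctan2(o["tool_rot"][1],o["tool_rot"][0]))%360,o["q"].round(2))
T,S=get_image("top"),get_image("scene");np.save("T4.npy",T);np.save("S4.npy",S)
for n,I,r,lo in(("top",T,(155,185,28,28),115),("scene",S,(333,178,26,22),85)):
    try:
        m,c,s=comp(I,(0,0,lo),(179,75,255),r);print(n,c.round(1),s,[rect(n,m,z) for z in(.044,.05)])
    except ValueError: print(n,"hidden")
print(proj("top",[.4975,.288,.044]),proj("scene",[.4975,.288,.044]))
```

```text
[0.67041161 0.13910685 0.1029023 ] 119.94734082047165 [ 0.1   0.27  1.55  0.    1.33 -0.43]
top [167.5 199.7] [158 191  20  18 243] [(array([497.1, 287.4]), array([43.5, 41.8]), 76.1), (array([496.7, 286.1]), array([43.2, 41.5]), 76.1)]
scene [344.9 190. ] [336 183  18  15 178] [(array([501.1, 287.6]), array([45.5, 48.8]), 75.2), (array([506.8, 286.9]), array([45.2, 48.5]), 75.2)]
[167.32477746 199.61379415] [345.03832594 189.11912714]
```

The fresh block's centroids match the old block's seated ones to about 0.2 px in both views, so it is home. Next I grasp the tin.

Emit:
servo_tool:
  increments:
    - [1, 0, 0, 35, 0]
    - [1, 0, 0, 30, 0]
    - [1, 0, 0, 16, 0]
    - [1, 0, 0, 7, 0]
    - [1, 0, 0, 0, 0]
    - [0.55, 0, 0, 0, 0]
    - [0.55, 0, 0, 0, 0]
    - [0.55, 0, 0, 0, 0]
    - [0.55, 0, 0, 0, 0]
    - [0.55, 0, 0, 0, 0]

```text
t: 29.98
tool_pos: [0.6718, 0.139, 0.0171]
tool_rot: [1.569, 2.719, 0.003]
contact_force: [0.2, -0.0, 6.5]
opening: 0.057
grip_force: 43.6
```

Emit:
servo_tool:
  increments:
    - [0.55, 0, 0, -20, 0]
    - [0.55, 0, 0, -25, 0]
    - [0.55, -25, -21, 0, 0]
    - [0.55, -40, -33.5, 0, 0]
    - [0.55, -42, -35, 0, 0]
    - [0.55, -42, -35, 0, 0]
    - [0.55, -40, -33.5, 0, 0]
    - [0.55, -22.6, -18.7, 0, 0]
    - [0.55, 0, 0, 0, 5]
    - [0.55, 0, 0, 0, 10]
    - [0.55, 0, 0, 0, 10.5]
    - [0.55, 0, 0, 0, 10.5]

```text
t: 31.48
tool_pos: [0.6226, -0.1326, 0.0602]
tool_rot: [-2.34, -2.095, 0.001]
contact_force: [-0.1, 0.6, -2.7]
opening: 0.0572
grip_force: 43.5
```

Emit:
servo_tool:
  increments:
    - [0.55, 0, 0, 0, 10.5]
    - [0.55, 0, 0, 0, 10.5]
    - [0.55, 0, 0, 0, 10.5]
    - [0.55, 0, 0, 0, 10.5]
    - [0.55, 0, 0, 0, 10.5]
    - [0.55, 0, 0, 0, 10.5]
    - [0.55, 0, 0, 0, 10.5]
    - [0.55, 0, 0, 0, 10.5]
    - [0.55, 0, 0, 0, 10.5]
    - [0.55, 0, 0, 0, 9.8]
    - [0.55, 0, 0, 0, 5]
    - [0.55, 0, 0, 0, 0]

```text
t: 32.98
tool_pos: [0.6228, -0.1326, 0.0602]
tool_rot: [-3.066, 0.685, 0.002]
contact_force: [-0.8, 0.2, -2.8]
opening: 0.057
grip_force: 43.5
```

Run:
```python
from m import *
o=get_obs();print(o["tool_pos"],np.degrees(2*np.arctan2(o["tool_rot"][1],o["tool_rot"][0]))%360,o["q"].round(2),o["grip_force"],o["opening"])
```

```text
[ 0.62280655 -0.13258023  0.06024317] 334.7926600005991 [-0.33  0.21  1.7   0.    1.24  1.68] 43.460699915885925 0.05701187907061481
```

Emit:
servo_tool:
  increments:
    - [0.55, 0, 0, 20, 0]
    - [0.55, 0, 0, 14, 0]
    - [0.55, 0, 0, 4, 0]
    - [0.55, 0, 0, 1.5, 0]
    - [0.55, 0, 0, 1, 0]
    - [0.55, 0, 0, 0, 0]

```text
t: 33.72
tool_pos: [0.6238, -0.1329, 0.0201]
tool_rot: [3.066, -0.687, 0.001]
contact_force: [-0.5, -0.2, -2.4]
opening: 0.0569
grip_force: 43.7
```

Emit:
servo_tool:
  increments:
    - [0.55, 0, 0, 1, 0]
    - [0.55, 0, 0, 1, 0]
    - [0.55, 0, 0, 0, 0]

```text
t: 34.1
tool_pos: [0.624, -0.133, 0.02]
tool_rot: [3.065, -0.687, 0.001]
contact_force: [-4.9, 1.3, 8.5]
opening: 0.0573
grip_force: 44.6
```

Emit:
servo_tool:
  increments:
    - [0.55, 0, 0, -1, 0]
    - [0.7, 0, 0, 0, 0]
    - [0.85, 0, 0, 0, 0]
    - [1, 0, 0, 0, 0]
    - [1, 0, 0, -15, 0]
    - [1, 0, 0, -40, 0]
    - [1, 0, 0, -50, 0]
    - [1, -42, -42, 0, 0]
    - [1, -42, -42, 0, 0]
    - [1, -42, -42, 0, 0]
    - [1, -42, -42, 0, 0]
    - [1, -42, -42, 0, 0]

```text
t: 35.6
tool_pos: [0.5228, 0.1485, 0.1253]
tool_rot: [-3.065, 0.687, -0.003]
contact_force: [1.6, 0.8, 1.4]
opening: 0.0852
grip_force: 0.0
```

Run:
```python
from m import *
mu,a,w,T=yel("top",(300,130,40,35),4,.078);print("stripe top",mu,a,w, "centre est",mu-14.5*np.array([np.cos(np.radians(a)),np.sin(np.radians(a))]))
T=T.astype(np.uint8);S=get_image("scene");np.save("T5.npy",T)
# housing edge orientation again, front/back edges
m,c,s=comp(T,(0,0,85),(179,60,125),(290,100,50,28));print("house",rect("top",m,.075),s)
cv2.imwrite("pics/g8.png",np.hstack([crop(T,288,105,60,70,6),crop(S,175,180,60,70,6)]))
for dd in((0,0),(29,0),(-29,0),(0,29),(0,-29)):
    t=np.radians(12.2);q=np.array([622.8,-132.5])+dd[0]*np.array([np.cos(t),np.sin(t)])+dd[1]*np.array([-np.sin(t),np.cos(t)])
    print(dd,((proj("top",[*q/1000,.078])-[288,105])*6).round(),((proj("scene",[*q/1000,.078])-[175,180])*6).round()+[360,0])
```

```text
stripe top [ 641.  -133.7] 10.400000000000006 [ 9.8 28.8] centre est [ 626.73821367 -136.31752761]
house (array([ 714.7, -112.9]), array([52.9, 90.4]), 12.2) [296 108  36  20 529]
(0, 0) [203. 286.] [509. 110.]
(29, 0) [189. 224.] [506. 156.]
(-29, 0) [218. 348.] [511.  66.]
(0, 29) [140. 299.] [568. 107.]
(0, -29) [266. 273.] [449. 114.]
```

View pics/g8.png

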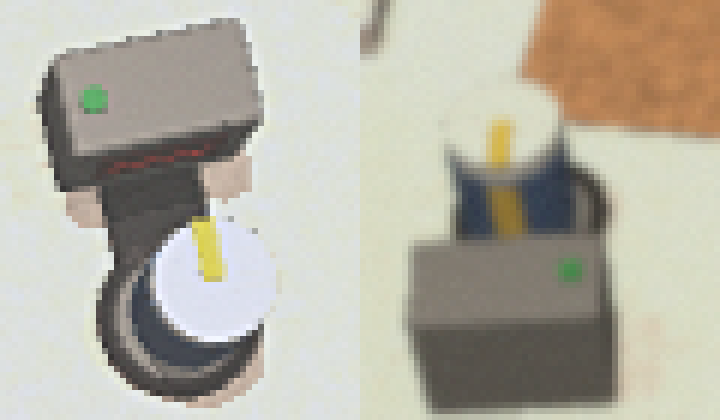

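The tin is upright, with the stripe at 10.4° against the scanner's 12.2°. The lid sits about 5 mm off the pad centre, at (212,280) in the crop where (206,289) was expected. I regrasp and nudge it.

Emit:
servo_tool:
  increments:
    - [1, 43, 42.3, 0, 0]
    - [1, 43, 42.3, 0, 0]
    - [1, 43, 42.3, 0, 0]
    - [1, 43, 42.3, 0, 0]
    - [1, 43, 42.5, 0, 0]
    - [1, 0, 0, 0, 0]
    - [1, 0, 0, 40, 0]
    - [1, 0, 0, 40, 0]
    - [1, 0, 0, 18, 0]
    - [1, 0, 0, 5, 0]
    - [1, 0, 0, 0, 0]

```text
t: 37.22
tool_pos: [0.628, -0.1368, 0.0221]
tool_rot: [3.065, -0.687, 0.003]
contact_force: [0.1, -0.5, 0.2]
opening: 0.0853
grip_force: 0.0
```

Emit:
servo_tool:
  increments:
    - [0.55, 0, 0, 0, 0]
    - [0.55, 0, 0, 0, 0]
    - [0.55, 0, 0, 0, 0]
    - [0.55, 0, 0, 0, 0]
    - [0.55, 0, 0, 0, 0]
    - [0.55, 0, 0, -5, 0]
    - [0.55, 0, 0, 0, 0]

```text
t: 38.1
tool_pos: [0.6267, -0.1364, 0.0254]
tool_rot: [3.065, -0.687, -0.001]
contact_force: [-0.7, 0.1, -1.8]
opening: 0.0569
grip_force: 43.0
```

Emit:
servo_tool:
  increments:
    - [0.55, -2.6, -0.8, 0, -0.5]
    - [0.55, -2.5, -0.7, 0, -0.6]
    - [0.55, 0, 0, 0, 0]
    - [0.55, 0, 0, 3, 0]
    - [0.55, 0, 0, 1.5, 0]
    - [0.55, 0, 0, 0.5, 0]
    - [0.55, 0, 0, 0, 0]

```text
t: 38.98
tool_pos: [0.6237, -0.1331, 0.023]
tool_rot: [3.072, -0.658, 0.0]
contact_force: [-5.0, 2.0, 7.6]
opening: 0.057
grip_force: 44.0
```

Emit:
servo_tool:
  increments:
    - [0.7, 0, 0, 0, 0]
    - [0.85, 0, 0, 0, 0]
    - [1, 0, 0, 0, 0]
    - [1, 0, 0, -15, 0]
    - [1, 0, 0, -40, 0]
    - [1, 0, 0, -50, 0]
    - [1, -42, -42, 0, 0]
    - [1, -42, -42, 0, 0]
    - [1, -42, -42, 0, 0]
    - [1, -42, -42, 0, 0]
    - [1, -42, -42, 0, 0]
    - [1, 0, 0, 0, 0]

```text
t: 40.48
tool_pos: [0.5165, 0.1478, 0.1269]
tool_rot: [-3.073, 0.649, -0.002]
contact_force: [-0.6, -1.2, -0.5]
opening: 0.0856
grip_force: 0.0
```

Run:
```python
from m import *
mu,a,w,T=yel("top",(300,130,40,35),6,.078);print("stripe top",mu,a,w, "centre est",mu-14.3*np.array([np.cos(np.radians(a)),np.sin(np.radians(a))]))
T=T.astype(np.uint8);S=get_image("scene");T0,S0=np.load("T.npy"),np.load("S.npy")
# change vs start, in raw frames: list changed regions
for n,A,B in(("top",T0,T),("scene",S0,S)):
    d=cv2.medianBlur((np.abs(A.astype(int)-B).max(2)>45).astype(np.uint8),3);k,l,s,c=cv2.connectedComponentsWithStats(d);print(n,[tuple(x) for x in s[1:] if x[4]>15])
```

```text
stripe top [ 636.2 -131.1] 12.0 [ 9.9 28.6] centre est [ 622.21248931 -134.07313718]
top [(np.int32(164), np.int32(136), np.int32(148), np.int32(248), np.int32(13195)), (np.int32(309), np.int32(143), np.int32(23), np.int32(25), np.int32(385)), (np.int32(159), np.int32(191), np.int32(10), np.int32(17), np.int32(118)), (np.int32(276), np.int32(209), np.int32(19), np.int32(22), np.int32(256)), (np.int32(376), np.int32(211), np.int32(22), np.int32(20), np.int32(338)), (np.int32(324), np.int32(307), np.int32(188), np.int32(77), np.int32(5649)), (np.int32(277), np.int32(345), np.int32(14), np.int32(15), np.int32(97)), (np.int32(299), np.int32(369), np.int32(10), np.int32(8), np.int32(34)), (np.int32(311), np.int32(369), np.int32(5), np.int32(14), np.int32(33)), (np.int32(483), np.int32(369), np.int32(29), np.int32(15), np.int32(228)), (np.int32(263), np.int32(380), np.int32(26), np.int32(4), np.int32(49))]
scene [(np.int32(55), np.int32(0), np.int32(15), np.int32(4), np.int32(47)), (np.int32(264), np.int32(0), np.int32(5), np.int32(17), np.int32(53)), (np.int32(294), np.int32(0), np.int32(
[... 789 characters left out ...]
.int32(6), np.int32(6), np.int32(20)), (np.int32(101), np.int32(96), np.int32(44), np.int32(18), np.int32(362)), (np.int32(258), np.int32(119), np.int32(6), np.int32(9), np.int32(28)), (np.int32(151), np.int32(156), np.int32(20), np.int32(18), np.int32(257)), (np.int32(236), np.int32(162), np.int32(16), np.int32(19), np.int32(160)), (np.int32(337), np.int32(183), np.int32(17), np.int32(15), np.int32(178)), (np.int32(200), np.int32(192), np.int32(9), np.int32(8), np.int32(53)), (np.int32(205), np.int32(210), np.int32(6), np.int32(8), np.int32(38)), (np.int32(292), np.int32(216), np.int32(6), np.int32(7), np.int32(24)), (np.int32(280), np.int32(227), np.int32(22), np.int32(20), np.int32(316))]
```

The stripe is now at 12.0° against 12.2°, the tin is within 2 mm of the pad centre, and only the intended objects changed. I hand in.

```bash
python3 -c "from station import *;print(finish_job())"
```

```text
the job is handed in; nothing more can be done
None
```

The job is handed in at about 40 s: the used block lies in the tray, the fresh block is seated white face up, and the blue tin stands within about 2 mm of the pad's middle with its stripe square to the window.

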